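# Close a dust extractor after a filter change and hold its cover home

## Robot

A 6-joint arm with a two-finger parallel gripper is mounted at the origin on a cart in front of the work surface, level with it; the furniture and walls round the work are solid. World frame = base frame: x ahead of the robot, y to its left, z up, the work surface at z = 0. Lengths are in mm, angles in rad, forces in N, time in s.
With the tool pointing down it reaches from about 250 to 850 mm from the base axis. Payload 12.5 kg.
Tool frame: the origin (TCP) lies between the finger pads, 19 mm behind the fingertips; this is the grasp point; x points along the fingers, y is the direction in which the jaws open and shut, and the axes are right-handed (so a half turn about x gives the same grasp; the last joint's range is limited). The gripper opens to 93 mm and grips with 3 to 60 N. Pads are 15 mm wide; open, the fingers measure 128 mm over their backs; the gripper's body (75 mm by 188 mm) begins 65 mm behind the grasp point.
Start: joints at [1.115, 0.351, 1.652, -0, 1.139, -0.085], TCP at [199.267, 512.618, 237.433] pointing down, gripper open.
Joint ranges: [-2.75, 2.75], [-0.79, 2.1], [0.01, 2.65], [-1.57, 4.71], [0.07, 3.14], [-2.87, 2.87]. Speed limits (rad/s): [2.22, 2.22, 2.79, 3.14, 3.14, 3.14].

## Interface

Orientations are given as a 3x3 rotation matrix whose columns are the frame's x, y, z axes.
In Python, from plant import get_state, capture, camera_model, ticket gives the robot as it stands.
- The arm moves only by the shell command python3 -m inch 'ROWS'. ROWS is a JSON object of lists of equal length, an entry for each row: "xyz": the shift along the tool's x, y, z in units of 0.25 m (1.0 is 0.25 m), a list of three; "angular": the turn, a rotation vector about the tool's x, y, z in units of 180 degrees (1.0 is 180 degrees), a list of three; "grip": the opening, from 0 (shut) to 1 (fully open). In form: {"xyz": [[dx, dy, dz], ...], "angular": [[rx, ry, rz], ...], "grip": [grip, ...]}. A call has exactly 5 rows; each row is the pose to reach, as a shift and turn from the pose measured when the call began, along the tool's axes at that moment, turning the shorter way round; what a row does not reach only later rows make up. A row lasts 1/12 s, in which the tool goes at most 41.7 mm and 7.16 degrees, less where a joint would pass 70% of its speed; a pose out of reach is approached as far as the arm can. A call with a number of a shift or a turn outside -1 to 1 is refused whole. A call with a gripper value outside its range is refused whole. The fingers move at their own pace and stop on an object; the grip force is fixed at half the most. Time passes only in rows, so rows that repeat a pose let the fingers close, or fill a call up. It gives the time, the measured TCP pose, the force and the opening at its end, in the units of the state.
- get_state(): the state, without advancing time (a new reading comes with each control period).
- capture(name): name is "scene" or "top" or "wrist"; returns the picture (400x640x3 uint8, blue, green, red); there is no depth.
- camera_model(name): a dict with "camera_matrix" (3x3 intrinsics, pixels), "xyz" and "rotation" of the camera in the world. Camera axes: x right, y down, z forward; pixel columns grow to the right and rows downward; lengths in mm; the calibration is good to about 2 mm. The wrist camera is an equidistant fisheye: a pixel r from the principal point sees the ray r / f radians off the axis. A picture is of the moment at which its call begins: read the wrist's pose just before it. camera_model takes no time and is no camera call; for the wrist camera it gives the pose at the moment of the call.
- ticket.close_job(): hands the job in, once; it reports no verdict.
The state is a dict: "time": time; "qpos": joint angles; "dq": joint speeds; "joint_torque": joint torques, N m; "eef_pos": TCP position; "tcp_rot": TCP orientation; "contact_force": force on the tool from outside, world axes, zero at the start; "wrist_torque": the same for the moment, N m; "width": finger opening in mm.
Only numpy, scipy, OpenCV 4.12 (cv2) and the standard library are available. Lean on these libraries where they do the work, as an engineer would, in place of code of your own. Each camera call takes 0.05 s, during which the arm holds its last target. There are 200 camera calls.

## Task

The small grey dust extractor has a new filter and must be closed up: first press its red stop key, then its blue filter-reset key, each right down and one at a time, and leave the green start key alone. Then turn the yellow quarter-turn wing on its frame until it lines up with the two white marks, so that it will pass through the slot of the blue cover, lift the cover over by its handle and lower it squarely onto the frame with the wing standing up through the slot. The sprung filter pushes the cover up, so press it fully home against the frame and finish while still holding it down there with the gripper (I will lock the wing myself), leaving the other things on the worktop where they stand.

Things in the scene. Friction and masses are not known exactly. Their poses are not given: they have to be found in the camera images.
- extractor: Grey dust extractor, 185 x 135 x 85 mm, fixed. Origin: on the worktop under its middle; +x from the key deck (front, robot side) to the hose spigot (back), +y its left seen from the robot. x -94 to -38 mm: key deck, 57 mm high. x -40 to +95: housing; its flat top, 85 mm high, is the frame for the cover, with a rolled rim 3.5 mm high, inner faces at y +-60 and x +87.5 mm, none in front.
- frame_seat (a point): Point on the frame top, 85 mm above the worktop, where the centre of the cover's underside comes when the cover is closed; axes as the extractor's (it lies at x +26 mm, y 0 in the extractor's frame). The closed cover has the same axes as the extractor.
- red_key_top (a point): Middle of the top of the red stop key (24 x 24 mm, stands 68 mm above the worktop; extractor frame x -68, y +40 mm: the left one seen from the robot). Travel 5 mm straight down; fully down takes about 4 N and it springs back.
- blue_key_top (a point): Middle of the top of the blue filter-reset key, the middle one (extractor frame x -68, y 0 mm), same size and spring as the red one.
- green_key_top (a point): Middle of the top of the green start key, the right one (extractor frame x -68, y -40 mm); not to be pressed.
- red_key (a joint): How far the red key is pressed, 0 to 0.005 m.
- blue_key (a joint): How far the blue key is pressed, 0 to 0.005 m.
- green_key (a joint): How far the green key is pressed, 0 to 0.005 m.
- fastener (a joint): Angle of the yellow wing about its upright axis, counter-clockwise from above, rad. 0: the wing lies along the extractor's y, in line with the two white marks and the closed cover's slot. Starts at 0.65 to 1.5, turns stiffly (0.03 N m) from -0.35 to 1.65, stays where left; no stop or click at 0. The slot passes it within about 0.17 rad.
- fastener_grip (a point): Point on the wing's axis, 17 mm above the frame (extractor frame x -10, y 0, z 102 mm). Its y axis points along the wing: 36 mm long, 9 mm thick, from 8.5 to 26 mm above the frame, its upper 6 mm narrower (26 x 7 mm). Pinch it across its thickness from above, TCP about 12 mm above this point.
- cartridge (a joint): How far the sprung filter is pressed down, m. The filter (66 x 86 mm, black rubber edge, white pleats; middle at extractor frame x +43, y 0) stands 5 mm proud of the frame at 0 and is level with it at 0.005. Pushing it down takes about 7 N at first and 11 N when level (less the cover's own 2 N); it pops up when let go.
- cover: Loose blue cover, a plate 116 (x) x 112 (y) x 4 mm, 0.2 kg, lying on the worktop right way up. Origin: centre of its underside, z up. It has a slot 15 (x) x 42 (y) mm with its centre at x -36 mm, y 0, and a black bar handle. On the closed cover its x and y point as the extractor's.
- cover_grip (a point): Middle of the cover's handle bar, 32 mm above the cover's underside (cover frame x +17 mm, y 0). The bar runs along the cover's y, 80 mm long between posts, 12 mm thick and 12 mm high, with 22 mm of room under it: pinch it across its thickness (along the cover's x) from above.
- cover_slot (a point): Centre of the cover's slot, on the underside (cover frame x -36 mm, y 0).
- microwave: Cream microwave, about 440 x 250 mm and 260 mm high, fixed, left of the work, its door handle and dials sticking out about 40 mm towards the robot; an obstacle, also for the carried cover (the arm starts on its far left side: rise well above it before crossing). Origin under about its middle.
- moisture_analyser: Dark moisture analyser, 358 x 205 mm, fixed, right of the work; its body is 85 mm high, its open lid at the back stands 270 mm high; an obstacle. Origin under its middle.
- nail_brush: Grey nail brush, 30 x 85 x 55 mm, a bystander; leave it. Origin under its middle.
- sample_tin_2: Pale lidded sample tin, 64 mm across, 48 mm high, a bystander; leave it. Origin under its middle.
- vial_1: Glass vial with a black cap, 23 mm across, 59 mm high, a bystander; leave it. Origin under its middle.
- screwdriver: Red-handled screwdriver, 156 mm long, lying, a bystander; leave it. Origin under its middle.

How it is judged:
By the outcome, as a careful person would: the job done as asked, in the order asked, and still so for the second after the job is handed in, while the arm keeps its last pose, push and grip.
It also fails if it takes over 64 s, if anything falls off the work surface, if the arm or the gripper's body presses on something with over 40 N, if the wrist force passes 120 N, or if a joint passes its speed limit or range.

## Working session

There is one attempt and no reset: what is moved stays moved. The work goes in short steps, Python scripts to look and compute and a shell command to move; the robot and the scene stay as the last step left them, time stands still between calls to the robot, and variables do not carry over. Pictures are saved under pics/ and viewed, about 8 in all and at most 12, crops included, and the job is handed in when it is done.

```bash
ls; mkdir -p pics; python3 - <<'E'
from plant import *
import cv2,numpy as np
s=get_state();print({k:np.round(v,3).tolist() for k,v in s.items()})
for n in("scene","top"):
    im=capture(n);cv2.imwrite(f"pics/{n}0.png",im)
    m=camera_model(n);print(n,{k:(np.round(v,4).tolist() if not isinstance(v,str) else v) for k,v in m.items()})
E
```

```text
pics
{'time': 0.0, 'qpos': [1.115, 0.351, 1.652, 0.0, 1.139, -0.085], 'dq': [0.002, -0.0, 0.001, 0.001, 0.001, -0.0], 'joint_torque': [0.001, -49.731, -28.527, 0.07, 0.026, -0.0], 'eef_pos': [199.145, 512.35, 236.903], 'tcp_rot': [[-0.001, 0.362, 0.932], [-0.001, 0.932, -0.362], [-1.0, -0.001, -0.0]], 'contact_force': [0.217, 0.346, 0.264], 'wrist_torque': [-0.067, -0.047, -0.033], 'width': 93.111}
scene {'camera_matrix': [[387.9859, 0.0, 313.4773], [0.0, 387.9859, 194.4143], [0.0, 0.0, 1.0]], 'xyz': [-57.2632, -420.9968, 926.6135], 'rotation': [[0.6032, -0.5811, 0.5464], [-0.7976, -0.4454, 0.4068], [0.007, -0.6812, -0.7321]]}
top {'camera_matrix': [[424.8191, 0.0, 329.671], [0.0, 424.8191, 200.2376], [0.0, 0.0, 1.0]], 'xyz': [339.2702, 10.4675, 1392.9588], 'rotation': [[-0.0057, -0.9855, 0.1695], [-0.9998, 0.0089, 0.0182], [-0.0194, -0.1694, -0.9854]]}
```

View pics/top0.png

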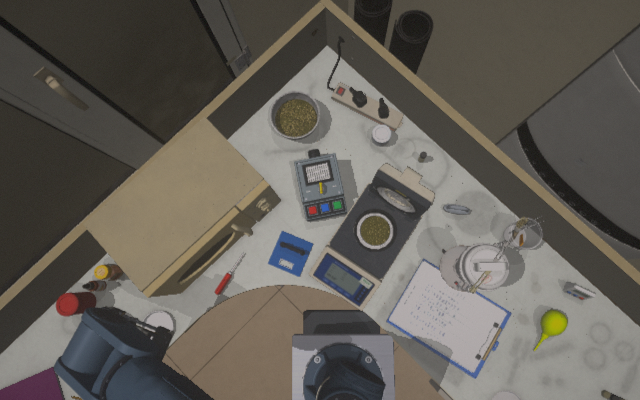

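View pics/scene0.png

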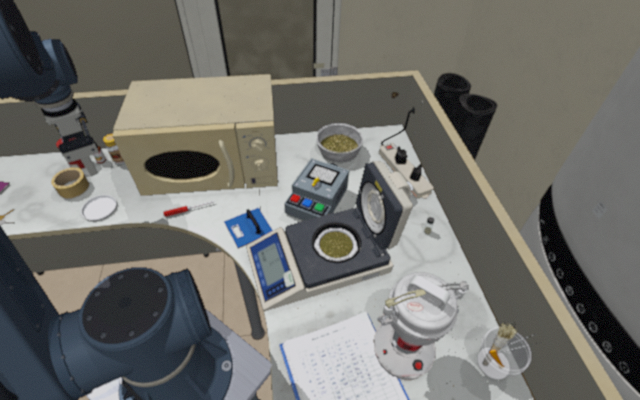

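The top view shows the extractor at about (320,185), with its keys at (312,211), (325,208) and (338,205), the yellow wing at (321,188) and the cover at (291,254). The cover's slot is at (285,266), on its near side. The microwave is to the left and the analyser to the right. The scene view agrees.

```bash
cat > h.py <<'E'
import numpy as np,cv2
from plant import *
def ray(cam,uv):
    K=np.array(cam["camera_matrix"]);R=np.array(cam["rotation"])
    p=np.linalg.inv(K)@np.array([uv[0],uv[1],1.]); return np.array(cam["xyz"]),R@p
def fray(cam,uv):  # equidistant fisheye
    K=np.array(cam["camera_matrix"]);R=np.array(cam["rotation"])
    d=np.array([(uv[0]-K[0,2])/K[0,0],(uv[1]-K[1,2])/K[1,1]]);th=np.hypot(*d)
    v=np.array([*(d/max(th,1e-9)*np.sin(th)),np.cos(th)]); return np.array(cam["xyz"]),R@v
def onz(cam,uv,z,f=ray):
    o,d=f(cam,uv); return (o+d*(z-o[2])/d[2])[:2]
def fproj(cam,P):
    K=np.array(cam["camera_matrix"]);v=np.array(cam["rotation"]).T@(np.array(P)-np.array(cam["xyz"]))
    r=np.hypot(v[0],v[1]);th=np.arctan2(r,v[2]);return K[:2,2]+K[0,0]*th*v[:2]/max(r,1e-9)
def blobs(im,lo,hi,amin,roi=None):
    h=cv2.cvtColor(im,cv2.COLOR_BGR2HSV);m=cv2.inRange(h,np.array(lo),np.array(hi))
    if roi: z=np.zeros_like(m);a,b,c,d=roi;z[b:d,a:c]=m[b:d,a:c];m=z
    n,l,st,ce=cv2.connectedComponentsWithStats(m)
    return [(st[i,4],ce[i],(l==i).astype(np.uint8)) for i in range(1,n) if st[i,4]>=amin]
COL={"red":((0,150,90),(8,255,255)),"green":((45,120,60),(80,255,255)),"blue":((98,140,60),(118,255,255)),"yellow":((22,130,110),(34,255,255))}
E
python3 - <<'E'
from h import *
for n,roi in(("top",(260,140,352,290)),("scene",(220,150,352,260))):
    im=cv2.imread(f"pics/{n}0.png");cam=camera_model(n)
    for c,(lo,hi) in COL.items():
        for a,ce,m in blobs(im,lo,hi,15,roi):
            z={"yellow":109,"blue":68 if a<300 else 4}.get(c,68)
            print(n,c,a,ce.round(1),onz(cam,ce,z).round(1))
            pts=np.argwhere(m)[:,::-1].astype(np.float32)
            w=np.array([onz(cam,p,z) for p in pts]).astype(np.float32)
            r=cv2.minAreaRect(w);print("   rect",np.round(r[0],1),np.round(r[1],1),round(r[2],1),np.round(cv2.boxPoints(r),0).tolist() if a>300 else "")
im=cv2.imread("pics/top0.png")[130:290,250:370];cv2.imwrite("pics/crop1.png",cv2.resize(im,None,fx=3.7,fy=3.7,interpolation=cv2.INTER_CUBIC))
E
```

```text
top red 47 [312.3 210. ] [536.6  89.9]
   rect [536.5  89.3] [22.2 19.1] 89.5 
top green 48 [336.8 204.8] [552.4  12.5]
   rect [552.4  12.3] [21.3 21.7] 10.8 
top blue 49 [324.6 207.3] [544.6  51. ]
   rect [544.6  51.1] [21.7 21.4] 13.7 
top blue 257 [295.2 240.9] [439.6 143.3]
   rect [439.5 141.6] [102.8  28.6] 70.7 
top blue 514 [288.3 259.2] [385.2 171.7]
   rect [386.3 172.8] [107.6  70. ] 67.3 [[333.0, 137.0], [398.0, 110.0], [439.0, 209.0], [375.0, 236.0]]
top yellow 27 [320.4 187.4] [600.6  62.4]
   rect [600.3  62.4] [34.7  6.9] 6.8 
scene red 46 [294.6 197.9] [537.8  92.3]
   rect [537.3  92.4] [24.9 22.1] 3.6 
scene green 60 [318.9 206.8] [553.8  13.6]
   rect [553.8  13.4] [27.5 25.9] 13.3 
scene blue 61 [306.7 202.4] [545.5  52.7]
   rect [545.   52.9] [27.8 26.7] 37.4 
scene blue 793 [248.7 226.9] [406.3 166. ]
   rect [406.2 167.6] [106.3 110.3] 66.5 [[334.0, 141.0], [436.0, 97.0], [478.0, 194.0], [377.0, 238.0]]
scene blue 205 [264.2 244.2] [356.4  51. ]
   rect [355.   47.7] [30.7 85.7] 74.1 
scene yellow 30 [315.1 181.3] [598.4  61.5]
   rect [598.1  60.3] [31.5 13.7] 21.3
```

View pics/crop1.png

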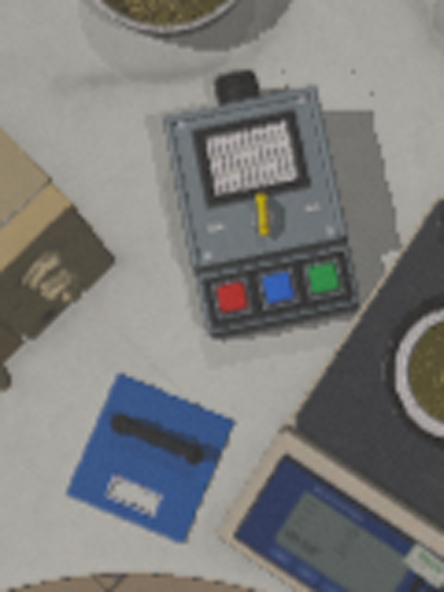

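The crop shows the wing nearly along the extractor's x axis (fastener about 1.49 rad). The cover's yaw is about -23°, with its slot on the near side. I'll rise first, then work out the moves.

```bash
cat >> h.py <<'E'
PSI=np.deg2rad(11.5);XH=np.array([np.cos(PSI),np.sin(PSI)]);YH=np.array([-XH[1],XH[0]]);O=np.array([611.7,65.4])
def E2W(x,y): return O+x*XH+y*YH
def need(xyz,jaw_deg,s=None):
    """shift (units) and turn (units) from now to TCP xyz, straight down, jaw direction jaw_deg (mod 180, nearest)"""
    s=s or get_state();R=np.array(s["tcp_rot"]);j=np.rad2deg(np.arctan2(R[1,1],R[0,1]))
    t=j+((jaw_deg-j+90)%180-90);a=np.deg2rad(t);y=np.array([np.cos(a),np.sin(a),0]);x=np.array([0,0,-1.])
    Rt=np.stack([x,y,np.cross(x,y)],1)
    d=R.T@(np.array(xyz)-np.array(s["eef_pos"]))
    rv=cv2.Rodrigues(R.T@Rt)[0].ravel()
    print("t",round(s["time"],2),"p",np.round(s["eef_pos"],1),"jaw",round(j,1),"q6",round(s["qpos"][5],2),"F",np.round(s["contact_force"],1),"w",round(s["width"],1))
    print("  mm",d.round(1),"xyz",(d/250).round(3),"rot",(rv/np.pi).round(4))
E
python3 -m inch '{"xyz":[[-0.13,0,0],[-0.26,0,0],[-0.39,0,0],[-0.52,0,0],[-0.65,0,0]],"angular":[[0,0,0],[0,0,0],[0,0,0],[0,0,0],[0,0,0]],"grip":[0,0,0,0,0]}'
python3 - <<'E'
from h import *
cam=camera_model("top")
for n,p,z in(("mwR",(277,190),260),("mwR2",(283,200),200),("mwTopcorner",(208,122),260),("lidL",(381,165),270),("lidR",(432,190),270),("lidbaseL",(362,190),85),("anL",(314,270),85)): print(n,onz(cam,p,z).round())
need([*E2W(-68,40),200],101.5)
E
```

```text
time: 0.52
eef_pos: [199.0, 512.2, 400.9]
tcp_rot: [[-0.001, 0.362, 0.932], [-0.001, 0.932, -0.362], [-1.0, -0.002, -0.0]]
contact_force: [-0.7, 0.3, -0.0]
width: 64.1
mwR [564. 175.]
mwR2 [546. 166.]
mwTopcorner [760. 372.]
lidL [ 628. -109.]
lidR [ 558. -243.]
lidbaseL [596. -67.]
anL [349.  83.]
t 0.52 p [199.  512.2 400.9] jaw 68.8 q6 -0.08 F [-0.7  0.3 -0. ] w 64.1
  mm [ 201.2 -269.7  467.7] xyz [ 0.805 -1.079  1.871] rot [-0.1819 -0.0002  0.0005]
```

```bash
M='python3 -m inch'
python3 -m inch '{"xyz":[[0,-0.072,0.125],[0,-0.144,0.25],[0,-0.216,0.374],[0,-0.288,0.5],[0,-0.36,0.624]],"angular":[[0,0,0],[0,0,0],[0,0,0],[0,0,0],[0,0,0]],"grip":[0,0,0,0,0]}' | sed -n 1,2p
python3 -m inch '{"xyz":[[0,-0.072,0.125],[0,-0.144,0.25],[0,-0.216,0.374],[0,-0.288,0.5],[0,-0.36,0.624]],"angular":[[0,0,0],[0,0,0],[0,0,0],[0,0,0],[0,0,0]],"grip":[0,0,0,0,0]}' | sed -n 1,2p
python3 -m inch '{"xyz":[[0,-0.072,0.125],[0,-0.144,0.25],[0,-0.216,0.374],[0,-0.288,0.5],[0,-0.36,0.624]],"angular":[[0.03,0,0],[0.06,0,0],[0.09,0,0],[0.12,0,0],[0.16,0,0]],"grip":[0,0,0,0,0]}'
python3 - <<'E'
from h import *
need([*E2W(-70,40),220],11.5)
cv2.imwrite("pics/w1.png",capture("wrist"));cam=camera_model("wrist");print({k:np.round(v,3).tolist() for k,v in cam.items() if not isinstance(v,str)})
E
```

```text
time: 0.93
eef_pos: [312.4, 370.3, 400.8]
time: 1.35
eef_pos: [426.0, 228.2, 400.8]
time: 1.77
eef_pos: [539.6, 86.1, 400.6]
tcp_rot: [[-0.002, 0.769, 0.64], [-0.002, 0.64, -0.769], [-1.0, -0.002, 0.0]]
contact_force: [1.1, 0.1, -0.2]
width: 0.8
t 1.77 p [539.6  86.1 400.6] jaw 39.8 q6 -0.62 F [ 1.1  0.1 -0.2] w 0.8
  mm [ 1.806e+02 -1.000e-01 -6.400e+00] xyz [ 0.723 -0.    -0.026] rot [0.157  0.0003 0.0007]
{'camera_matrix': [[309.707, 0.0, 317.23], [0.0, 309.707, 201.961], [0.0, 0.0, 1.0]], 'xyz': [501.086, 133.641, 547.225], 'rotation': [[0.778, 0.611, 0.147], [0.628, -0.755, -0.189], [-0.005, 0.24, -0.971]]}
```

View pics/w1.png

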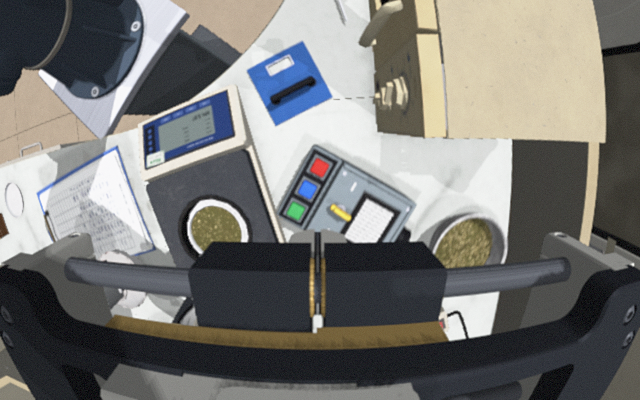

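The wrist view shows the red, blue and green keys at (320,167), (310,188) and (296,210), the wing at (341,213), the cover at (290,83) with its slot at (281,66), and the microwave corner at (443,137). I'll measure from this picture.

```bash
python3 - <<'E'
from h import *
im=cv2.imread("pics/w1.png");cam=camera_model("wrist")
f=fray
for c,(lo,hi) in COL.items():
    for a,ce,m in blobs(im,lo,hi,60,(230,30,420,240)):
        z={"yellow":105,"blue":68 if a<1000 else 4}.get(c,68)
        w=np.array([onz(cam,p[::-1],z,f) for p in np.argwhere(m).astype(float)]).astype(np.float32)
        r=cv2.minAreaRect(w);print(c,a,ce.round(1),onz(cam,ce,z,f).round(1),"rect",np.round(r[0],1),np.round(r[1],1),round(r[2],1))
# handle and slot in cover
g=cv2.cvtColor(im,cv2.COLOR_BGR2HSV)
hm=(g[...,2]<45).astype(np.uint8);z0=np.zeros_like(hm);z0[60:115,262:325]=hm[60:115,262:325]
w=np.array([onz(cam,p[::-1],38,f) for p in np.argwhere(z0).astype(float)]).astype(np.float32);r=cv2.minAreaRect(w);print("handle",len(w),w.mean(0),r)
sm=((g[...,1]<60)&(g[...,2]>120)).astype(np.uint8);z0=np.zeros_like(sm);z0[54:80,265:297]=sm[54:80,265:297]
w=np.array([onz(cam,p[::-1],2,f) for p in np.argwhere(z0).astype(float)]).astype(np.float32);r=cv2.minAreaRect(w);print("slot",len(w),w.mean(0),r)
for p in((443,137),(375,60),(440,30)):print("mw",p,onz(cam,p,260,f).round())
for p in((380,95),(362,40)):print("mwknob",p,onz(cam,p,150,f).round())
E
```

```text
red 195 [319.1 167.3] [540.9  85.3] rect [541.1  85.3] [22.  22.1] 8.1
green 187 [295.3 210.3] [554.8   7.2] rect [555.   7.] [21.7 23.2] 11.6
blue 3100 [289.8  84.5] [414.5 160.9] rect [410.8 162.7] [108.7 112.3] 66.0
blue 214 [307.  189.3] [548.1  46.1] rect [548.2  46.1] [23.3 23.8] 11.9
yellow 122 [340.7 212.8] [605.6  56.4] rect [605.2  56.8] [35.   9.1] 1.4
handle 212 [429.11935 155.62428] ((429.45440673828125, 154.62075805664062), (75.85384368896484, 13.294288635253906), 66.5053482055664)
slot 333 [374.24747 177.92271] ((367.8647766113281, 182.18746948242188), (47.05244064331055, 40.35501480102539), 64.42979431152344)
mw (443, 137) [599. 205.]
mw (375, 60) [501. 217.]
mw (440, 30) [529. 287.]
mwknob (380, 95) [535. 216.]
mwknob (362, 40) [471. 259.]
```

```bash
cat > look.py <<'E'
import sys
from h import *
name=sys.argv[1];cam=camera_model("wrist");im=capture("wrist");cv2.imwrite(f"pics/{name}.png",im);f=fray
s=get_state();print(round(s["time"],2),np.round(s["eef_pos"],1),np.round(s["dq"],3))
zov=float(sys.argv[2]) if len(sys.argv)>2 else 4
for c,(lo,hi) in COL.items():
    for a,ce,m in blobs(im,lo,hi,60,(150,30,500,240)):
        z={"yellow":105,"blue":68 if a<1000 else zov}.get(c,68)
        w=np.array([onz(cam,p[::-1],z,f) for p in np.argwhere(m).astype(float)]).astype(np.float32)
        r=cv2.minAreaRect(w);print(c,a,ce.round(1),onz(cam,ce,z,f).round(1),"rect",np.round(r[0],1),np.round(r[1],1),round(r[2],1))
E
python3 look.py w2; python3 -c "
from h import *
need([*E2W(-70,40),220],11.5)"
```

```text
1.87 [540.7  84.5 399.7] [ 0.071 -0.043  0.046  0.023  0.005 -0.076]
red 201 [319.6 163. ] [537.4  91. ] rect [537.5  91.3] [21.7 22.4] 12.2
green 193 [296.5 206.8] [552.8  13.1] rect [552.6  13. ] [22.2 23.9] 12.6
blue 3114 [288.7  81.1] [409.2 164.5] rect [405. 166.] [109.1 113.2] 67.0
blue 1112 [202.9 119.7] [325.   16.8] rect [308.4  -8.4] [169.6  77.6] 55.8
blue 220 [308.  185.2] [545.2  52.1] rect [545.2  52. ] [22.7 23.7] 12.2
yellow 130 [342.  207.9] [602.2  63.4] rect [602.   63.3] [36.1  8.7] 5.7
t 1.87 p [540.7  84.5 399.7] jaw 39.5 q6 -0.62 F [ 0.2 -0.6 -0.4] w 0.1
  mm [179.7   0.3  -8.4] xyz [ 0.719  0.001 -0.034] rot [0.1557 0.0004 0.0011]
```

```bash

python3 -m inch '{"xyz":[[0.16,0,-0.01],[0.32,0,-0.02],[0.48,0,-0.034],[0.62,0,-0.034],[0.72,0,-0.034]],"angular":[[0.035,0,0],[0.07,0,0],[0.105,0,0],[0.14,0,0],[0.156,0,0.001]],"grip":[0,0,0,0,0]}' | sed -n 1,2p
python3 -m inch '{"xyz":[[0.1,0,0],[0.2,0,0],[0.3,0,0],[0.38,0,0],[0.38,0,0]],"angular":[[0,0,0],[0,0,0],[0,0,0],[0,0,0],[0,0,0]],"grip":[0,0,0,0,0]}' | sed -n 1,2p
python3 -c "
from h import *
need([*E2W(-70,40),82],11.5)"
```

```text
time: 2.28
eef_pos: [533.1, 91.1, 216.5]
time: 2.7
eef_pos: [530.3, 91.3, 118.0]
t 2.7 p [530.3  91.3 118. ] jaw 11.3 q6 -0.11 F [-0.  -0.2 -1. ] w 0.4
  mm [36.   4.9  1.5] xyz [0.144 0.02  0.006] rot [-0.0013  0.      0.0031]
```

```bash

python3 -m inch '{"xyz":[[0.04,0.02,0.006],[0.08,0.02,0.006],[0.1,0.02,0.006],[0.108,0.02,0.006],[0.108,0.02,0.006]],"angular":[[0,0,0.002],[0,0,0.003],[0,0,0.003],[0,0,0.003],[0,0,0.003]],"grip":[0,0,0,0,0]}'
python3 -m inch '{"xyz":[[0.008,0,0],[0.016,0,0],[0.024,0,0],[0.032,0,0],[0.036,0,0]],"angular":[[0,0,0],[0,0,0],[0,0,0],[0,0,0],[0,0,0]],"grip":[0,0,0,0,0]}'
```

```text
time: 3.12
eef_pos: [535.2, 90.9, 91.2]
tcp_rot: [[-0.0, 0.981, 0.196], [-0.0, 0.196, -0.981], [-1.0, -0.001, 0.0]]
contact_force: [0.2, -0.1, 0.0]
width: 0.4
time: 3.53
eef_pos: [535.5, 90.9, 82.4]
tcp_rot: [[0.0, 0.981, 0.196], [0.0, 0.196, -0.981], [-1.0, 0.0, 0.0]]
contact_force: [-2.3, -0.0, 14.1]
width: 0.4
```

```bash

python3 -m inch '{"xyz":[[-0.04,0,0],[-0.08,0,0],[-0.1,0,0],[-0.1,0,0.08],[-0.1,0,0.16]],"angular":[[0,0,0],[0,0,0],[0,0,0],[0,0,0],[0,0,0]],"grip":[0,0,0,0,0]}'
python3 -m inch '{"xyz":[[0,0,0],[0.03,0,0],[0.055,0,0],[0.06,0,0],[0.06,0,0]],"angular":[[0,0,0],[0,0,0],[0,0,0],[0,0,0],[0,0,0]],"grip":[0,0,0,0,0]}'
python3 -c "
from h import *
need([*E2W(-70,0),82],11.5)"
```

```text
time: 3.95
eef_pos: [543.5, 51.8, 108.4]
tcp_rot: [[0.002, 0.98, 0.197], [0.0, 0.197, -0.98], [-1.0, 0.001, 0.0]]
contact_force: [1.0, -0.4, -0.7]
width: 0.5
time: 4.37
eef_pos: [542.9, 52.4, 92.6]
tcp_rot: [[-0.0, 0.98, 0.198], [0.0, 0.198, -0.98], [-1.0, -0.0, -0.0]]
contact_force: [-0.6, 0.5, -0.1]
width: 0.4
t 4.37 p [542.9  52.4  92.6] jaw 11.4 q6 -0.19 F [-0.6  0.5 -0.1] w 0.4
  mm [10.6 -0.   1. ] xyz [ 0.042 -0.     0.004] rot [-0.0004 -0.      0.    ]
```

```bash

python3 -m inch '{"xyz":[[0.012,0,0.004],[0.024,0,0.004],[0.036,0,0.004],[0.042,0,0.004],[0.042,0,0.004]],"angular":[[0,0,0],[0,0,0],[0,0,0],[0,0,0],[0,0,0]],"grip":[0,0,0,0,0]}'
python3 -m inch '{"xyz":[[-0.1,0,0],[-0.2,0,0],[-0.3,0,0],[-0.34,0,0],[-0.34,0,0]],"angular":[[0,0,0],[0,0,0],[0,0,0],[0,0,0],[0,0,0]],"grip":[0,0,0,0,0]}'
python3 look.py w3
python3 -c "
from h import *
need([*E2W(-10,0),165],80)"
```

```text
time: 4.78
eef_pos: [543.1, 51.8, 82.6]
tcp_rot: [[-0.0, 0.98, 0.198], [0.0, 0.198, -0.98], [-1.0, -0.0, -0.001]]
contact_force: [-2.8, 2.5, 7.4]
width: 0.6
time: 5.2
eef_pos: [544.2, 51.7, 169.5]
tcp_rot: [[0.004, 0.98, 0.198], [0.0, 0.198, -0.98], [-1.0, 0.004, 0.0]]
contact_force: [-0.6, -0.5, 0.1]
width: 0.4
5.25 [543.4  51.7 167.7] [-0.003  0.033  0.031  0.002 -0.013 -0.   ]
red 772 [319.6 159.3] [537.9  91.1] rect [537.8  91.3] [21.9 22.8] 11.4
blue 6623 [215.6  73.9] [416.6 153.5] rect [405.8 166.2] [110.2 114.8] 66.8
blue 772 [319.4 206.5] [545.6  52.6] rect [545.7  52.5] [22.7 23.2] 11.3
yellow 583 [397.3 219.2] [601.2  63.7] rect [601.5  63.6] [36.1 10.1] 4.5
t 5.25 p [543.4  51.7 167.7] jaw 11.4 q6 -0.19 F [-0.9 -0.5 -1.3] w 0.5
  mm [ 2.8 59.7  0.1] xyz [0.011 0.239 0.001] rot [-3.81e-01  2.00e-04 -4.00e-04]
```

View pics/w3.png

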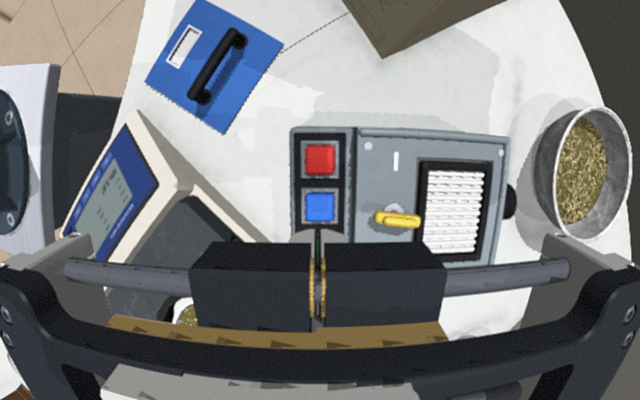

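The wrist view shows the extractor with the wing at (397,219), a white mark at (396,161), and the cover at (215,74). Positions are consistent with the earlier views. Next I'll move over the wing and turn the jaws.

```bash

python3 -m inch '{"xyz":[[0,0.06,0],[0,0.12,0],[0,0.18,0],[0,0.239,0],[0,0.239,0]],"angular":[[-0.038,0,0],[-0.076,0,0],[-0.114,0,0],[-0.152,0,0],[-0.19,0,0]],"grip":[0.6,0.6,0.6,0.6,0.6]}' | sed -n 1,2p
python3 -m inch '{"xyz":[[0,0,0],[0,0,0],[0,0,0],[0,0,0],[0,0,0]],"angular":[[-0.038,0,0],[-0.076,0,0],[-0.114,0,0],[-0.152,0,0],[-0.185,0,0]],"grip":[0.6,0.6,0.6,0.6,0.6]}' 
python3 -c "
from h import *
need([*E2W(-10,0),114],80)"; python3 look.py w4
```

```text
time: 5.67
eef_pos: [603.1, 63.8, 165.5]
time: 6.08
eef_pos: [602.3, 63.7, 163.1]
tcp_rot: [[-0.004, 0.18, 0.984], [0.0, 0.984, -0.18], [-1.0, -0.0, -0.004]]
contact_force: [-0.4, -0.5, 0.3]
width: 55.7
t 6.08 p [602.3  63.7 163.1] jaw 79.6 q6 -1.36 F [-0.4 -0.5  0.3] w 55.7
  mm [49.1 -0.4 -0.1] xyz [ 0.196 -0.002 -0.001] rot [-0.0021 -0.0011  0.0001]
6.13 [602.3  63.7 163.1] [-0.    -0.003 -0.004  0.     0.004  0.259]
red 826 [336.1 125.5] [538.   90.2] rect [537.9  90.2] [22.8 22.9] 12.4
green 793 [244.5 163.4] [553.6  13.2] rect [553.5  13. ] [23.  23.8] 12.1
blue 1366 [389.7  38.2] [457.2 164.2] rect [459.5 149.3] [110.   29.3] 83.5
blue 878 [289.3 144.4] [545.8  51.6] rect [545.8  51.5] [23.5 23.8] 11.3
yellow 473 [315.3 219.4] [598.6  62.8] rect [599.   62.7] [31.1  8.3] 4.0
```

View pics/w4.png

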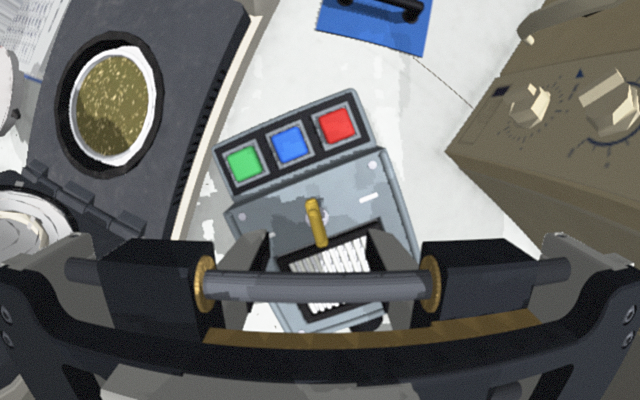

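The wing sits between the open fingers at (315,219). The microwave's lower corner is at (446,152). I'll check the body's clearance before descending.

```bash
python3 -c "
from h import *
c=camera_model('wrist')
for p in((446,152),(470,170),(600,192)):
  print(p,[onz(c,p,z,fray).round().tolist() for z in(0,10,100,200)])
R=np.array(get_state()['tcp_rot'])[:2,1]
n=np.array([R[1],-R[0]]);t=np.array(get_state()['eef_pos'][:2])
print([(t+94*R*a+37.5*n*b).round().tolist() for a in(1,-1) for b in(1,-1)])"
```

```text
(446, 152) [[582.0, 206.0], [580.0, 202.0], [568.0, 164.0], [554.0, 122.0]]
(470, 170) [[605.0, 233.0], [603.0, 228.0], [584.0, 182.0], [562.0, 132.0]]
(600, 192) [[668.0, 467.0], [664.0, 454.0], [626.0, 341.0], [584.0, 215.0]]
[[656.0, 150.0], [582.0, 163.0], [623.0, -35.0], [549.0, -22.0]]
```

```bash

python3 -m inch '{"xyz":[[0.06,0,0],[0.12,0,0],[0.17,0,0],[0.196,0,0],[0.196,0,0]],"angular":[[0,0,0],[0,0,0],[0,0,0],[0,0,0],[0,0,0]],"grip":[0.6,0.6,0.6,0.6,0.6]}'
python3 -m inch '{"xyz":[[0,0,0],[0,0,0],[0,0,0],[0,0,0],[0,0,0]],"angular":[[0,0,0],[0,0,0],[0,0,0],[0,0,0],[0,0,0]],"grip":[0.3,0,0,0,0]}'
python3 -m inch '{"xyz":[[0,0,0],[0,0,0],[0,0,0],[0,0,0],[0,0,0]],"angular":[[0,0,0],[0,0,0],[0,0,0],[0,0,0],[0,0,0]],"grip":[0,0,0,0,0]}'
python3 -c "
from h import *
need([*E2W(-10,0),114],11.5)"
```

```text
time: 6.55
eef_pos: [601.1, 63.7, 111.9]
tcp_rot: [[-0.007, 0.175, 0.985], [0.0, 0.985, -0.175], [-1.0, -0.001, -0.007]]
contact_force: [-0.3, 0.7, -0.3]
width: 55.7
time: 6.97
eef_pos: [601.3, 63.7, 112.4]
tcp_rot: [[-0.006, 0.175, 0.985], [0.0, 0.985, -0.175], [-1.0, -0.001, -0.006]]
contact_force: [0.2, -0.3, 0.4]
width: 27.5
time: 7.38
eef_pos: [601.1, 63.3, 112.5]
tcp_rot: [[-0.007, 0.175, 0.985], [-0.0, 0.985, -0.175], [-1.0, -0.002, -0.007]]
contact_force: [-3.0, -5.9, 3.2]
width: 8.4
t 7.38 p [601.1  63.3 112.5] jaw 79.9 q6 -1.37 F [-3.  -5.9  3.2] w 8.4
  mm [-1.5  0.2  0.8] xyz [-0.006  0.001  0.003] rot [ 0.3801 -0.0015  0.0017]
```

```bash

python3 -m inch '{"xyz":[[0,0,0],[0,0,0],[0,0,0],[0,0,0],[0,0,0]],"angular":[[0.038,0,0],[0.076,0,0],[0.114,0,0],[0.152,0,0],[0.19,0,0]],"grip":[0,0,0,0,0]}'
python3 -m inch '{"xyz":[[0,0,0.003],[0,0,0.003],[0,0,0.003],[0,0,0.003],[0,0,0.003]],"angular":[[0.038,0,0],[0.076,0,0],[0.114,0,0],[0.152,0,0],[0.187,0,0]],"grip":[0,0,0,0,0]}'
python3 -c "
from h import *
need([*E2W(-10,0),114],11.5)"
```

```text
time: 7.8
eef_pos: [601.6, 64.4, 112.5]
tcp_rot: [[-0.005, 0.703, 0.712], [0.001, 0.712, -0.703], [-1.0, -0.003, -0.005]]
contact_force: [3.0, 6.7, -3.5]
width: 8.4
time: 8.22
eef_pos: [602.8, 65.1, 112.5]
tcp_rot: [[-0.003, 0.98, 0.197], [0.003, 0.197, -0.98], [-1.0, -0.002, -0.004]]
contact_force: [3.3, 6.5, -2.9]
width: 8.7
t 8.22 p [602.8  65.1 112.5] jaw 11.4 q6 -0.17 F [ 3.3  6.5 -2.9] w 8.7
  mm [-1.5 -1.2  1.4] xyz [-0.006 -0.005  0.006] rot [-0.0008 -0.0012  0.0008]
```

```bash

python3 -m inch '{"xyz":[[0,0,0],[0,0,0],[0,0,0],[0,0,0],[0,0,0]],"angular":[[0,0,0],[0,0,0],[0,0,0],[0,0,0],[0,0,0]],"grip":[0,0.3,0.3,0.3,0.3]}' | sed -n 1,2p
python3 -m inch '{"xyz":[[-0.05,0,0],[-0.2,0,0],[-0.36,0,0],[-0.52,-0.1,0],[-0.6,-0.24,0]],"angular":[[0,0,0],[0,0,0],[0,0,0],[0,0,0],[0,0,0]],"grip":[0.3,0.3,0.5,0.9,1]}' 
python3 -m inch '{"xyz":[[0,0,0],[0,0,0],[0,0,0],[0,0,0],[0,0,0]],"angular":[[0,0,0],[0,0,0],[0,0,0],[0,0,0],[0,0,0]],"grip":[1,1,1,1,1]}' | sed -n 1,2p
python3 look.py w5
python3 -c "
from h import *
cv2.imwrite('pics/w5c.png',cv2.resize(cv2.imread('pics/w5.png')[100:280,240:470],None,fx=3,fy=3))
need([429,156,300],-23)"
```

```text
time: 8.63
eef_pos: [602.9, 65.0, 112.5]
time: 9.05
eef_pos: [549.0, 53.3, 265.0]
tcp_rot: [[0.003, 0.98, 0.199], [0.004, 0.199, -0.98], [-1.0, 0.003, -0.003]]
contact_force: [-0.3, 0.2, 0.4]
width: 43.5
time: 9.47
eef_pos: [549.1, 53.4, 263.8]
9.52 [549.1  53.4 263.8] [-0.001 -0.004 -0.     0.     0.001  0.001]
red 411 [314.5 152.1] [538.   90.8] rect [538.   90.9] [21.1 22.3] 11.4
green 389 [314.5 220.5] [553.5  13.4] rect [553.5  13.2] [22.2 23.1] 11.5
blue 5028 [232.7  78.9] [411.7 163.4] rect [405.7 166.1] [109.7 114.4] 66.9
blue 1129 [168.2 161.4] [334.8  36.7] rect [313.5  14.2] [120.1  74.5] 55.7
blue 419 [314.4 187. ] [545.7  52.1] rect [545.3  51.9] [22.6 23. ] 11.4
yellow 262 [370.  193.6] [601.6  63.8] rect [601.6  63.6] [ 8.4 34.6] 13.5
t 9.52 p [549.1  53.4 263.8] jaw 11.5 q6 -0.19 F [ 0.1 -0.2  0.4] w 80.7
  mm [ -35.9  -97.2 -124.6] xyz [-0.144 -0.389 -0.498] rot [ 1.916e-01 -1.200e-03 -1.000e-04]
```

View pics/w5c.png

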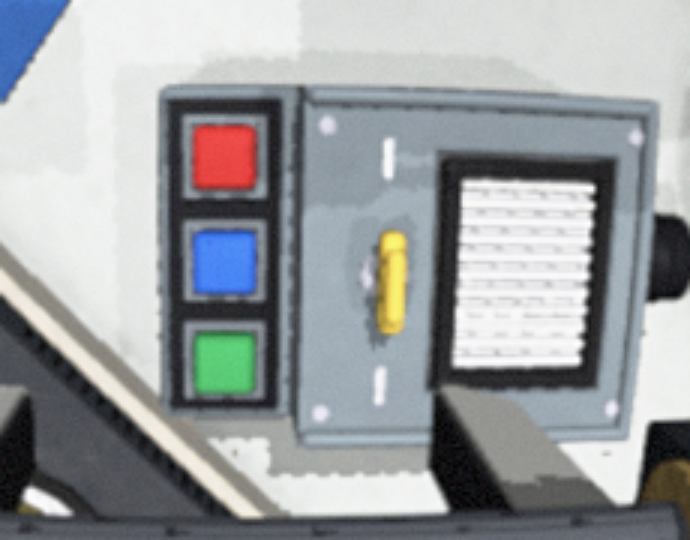

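The wing is now aligned with the two white marks (13.5° against a frame yaw of 11.4°, so about 0.04 rad). Next is the cover's handle.

```bash
sed -i 's/PSI=np.deg2rad(11.5)/PSI=np.deg2rad(11.4)/; s/\[611.7,65.4\]/[612.0,65.5]/' h.py
python3 -m inch '{"xyz":[[0,-0.08,-0.1],[0,-0.16,-0.2],[0,-0.25,-0.31],[0,-0.34,-0.42],[0,-0.41,-0.51]],"angular":[[0.038,0,0],[0.076,0,0],[0.114,0,0],[0.152,0,0],[0.192,0,0]],"grip":[1,1,1,1,1]}'  | sed -n 1,2p
python3 -m inch '{"xyz":[[0.12,0,0],[0.24,0,0],[0.36,0,0],[0.44,0,0],[0.44,0,0]],"angular":[[0,0,0],[0,0,0],[0,0,0],[0,0,0],[0,0,0]],"grip":[1,1,1,1,1]}'
python3 look.py w6
python3 -c "
from h import *
need([421.3,159.4,33],-23.1)"
```

```text
time: 9.93
eef_pos: [421.5, 158.9, 263.4]
time: 10.35
eef_pos: [419.4, 158.9, 149.6]
tcp_rot: [[-0.008, 0.918, -0.396], [0.001, -0.396, -0.918], [-1.0, -0.008, 0.002]]
contact_force: [-0.5, -0.3, -0.2]
width: 93.2
10.4 [420.5 159.2 151.8] [-0.    -0.05  -0.044 -0.001  0.032  0.   ]
red 234 [156.8  45.3] [354.3 339.1] rect [353.9 338.7] [14.  16.4] 57.0
red 591 [475.3 227.1] [536.8  94. ] rect [536.8  92.5] [23.  26.7] 11.2
blue 9648 [305.4 186. ] [410.8 172.2] rect [406.9 170. ] [102.5 114.3] 67.0
t 10.4 p [420.5 159.2 151.8] jaw -23.3 q6 0.66 F [ 0.7 -0.4  0.6] w 92.8
  mm [118.8   1.3  -0.5] xyz [ 0.475  0.005 -0.002] rot [-0.0014  0.0001  0.0019]
```

View pics/w6.png

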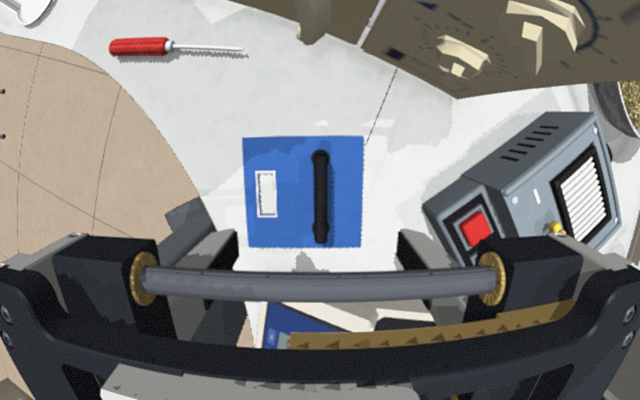

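The wrist view shows the cover squarely between the fingers, with the handle from (320,155) to (320,240) and the slot at (266,194). I'll measure the handle, then grasp it.

```bash
python3 - <<'E'
from h import *
cam=camera_model("wrist");im=cv2.imread("pics/w6.png");v=cv2.cvtColor(im,cv2.COLOR_BGR2HSV)[...,2]
m=np.zeros(v.shape,np.uint8);m[148:244,300:340]=v[148:244,300:340]<60
for z in(38,):
    w=np.array([onz(cam,p[::-1],z,fray) for p in np.argwhere(m).astype(float)]).astype(np.float32);r=cv2.minAreaRect(w);print(len(w),w.mean(0),r)
need([*r[0],33],-23.1)
E
```

```text
1175 [424.40387 164.24788] ((423.7508239746094, 163.1966552734375), (82.32516479492188, 13.537676811218262), 67.02509307861328)
t 10.4 p [420.5 159.2 151.8] jaw -23.3 q6 0.66 F [ 0.7 -0.4  0.6] w 92.8
  mm [118.8   2.1  -5. ] xyz [ 0.475  0.008 -0.02 ] rot [-0.0014  0.0001  0.0019]
```

```bash
python3 -m inch '{"xyz":[[0.04,0,0],[0.08,0,0],[0.1,0,0],[0.1,0,0],[0.1,0,0]],"angular":[[0,0,0.002],[0,0,0.002],[0,0,0.002],[0,0,0.002],[0,0,0.002]],"grip":[1,1,1,1,1]}' | sed -n 2p
python3 look.py w7; python3 - <<'E'
from h import *
cam=camera_model("wrist");im=cv2.imread("pics/w7.png");h=cv2.cvtColor(im,cv2.COLOR_BGR2HSV);v=h[...,2]
b=max(blobs(im,*COL["blue"],1000,(150,30,500,250)),key=lambda t:t[0])[2]
ys,xs=np.where(b);box=xs.min(),ys.min(),xs.max(),ys.max();print(box)
m=np.zeros(v.shape,np.uint8);sl=np.s_[box[1]:box[3],box[0]+50:box[2]-10];m[sl]=v[sl]<60
P=np.argwhere(m);w=np.array([onz(cam,p[::-1],38,fray) for p in P.astype(float)]).astype(np.float32);r=cv2.minAreaRect(w);print("handle",P.min(0),P.max(0),r)
need([*r[0],33],-23.1)
E
```

```text
eef_pos: [420.6, 159.2, 127.2]
10.87 [420.8 159.3 127.4] [-0.    -0.004  0.001 -0.001 -0.003 -0.   ]
red 392 [484.2 231.4] [536.9  98.8] rect [537.6 100.1] [15.8 28.6] 68.2
blue 10078 [302.4 186.2] [413.3 176.9] rect [408.8 174.4] [ 92.9 114.3] 66.9
(np.int64(235), np.int64(139), np.int64(363), np.int64(249))
handle [153 309] [248 326] ((423.4159851074219, 165.60206604003906), (77.65090942382812, 13.06606388092041), 66.96124267578125)
t 10.87 p [420.8 159.3 127.4] jaw -23.4 q6 0.67 F [0.1 0.1 0.5] w 93.2
  mm [94.4 -0.1 -6.8] xyz [ 0.378 -0.001 -0.027] rot [-0.0014 -0.0001 -0.0003]
```

```bash
python3 -m inch '{"xyz":[[0.1,0,0],[0.2,0,0],[0.3,0,0],[0.36,0,0],[0.378,0,0]],"angular":[[0,0,0],[0,0,0],[0,0,0],[0,0,0],[0,0,0]],"grip":[1,1,1,1,0.5]}'
python3 -m inch '{"xyz":[[0,0,0],[0,0,0],[0,0,0],[0,0,0],[0,0,0]],"angular":[[0,0,0],[0,0,0],[0,0,0],[0,0,0],[0,0,0]],"grip":[0.3,0,0,0,0]}' | sed -n 2,10p
python3 -m inch '{"xyz":[[0,0,0],[0,0,0],[0,0,0],[0,0,0],[0,0,0]],"angular":[[0,0,0],[0,0,0],[0,0,0],[0,0,0],[0,0,0]],"grip":[0,0,0,0,0]}'
```

```text
time: 11.28
eef_pos: [420.2, 159.1, 31.5]
tcp_rot: [[-0.001, 0.918, -0.396], [-0.001, -0.396, -0.918], [-1.0, -0.001, 0.001]]
contact_force: [-0.6, -0.9, -0.0]
width: 89.8
eef_pos: [420.6, 159.2, 32.2]
tcp_rot: [[0.0, 0.918, -0.396], [-0.0, -0.396, -0.918], [-1.0, 0.0, 0.0]]
contact_force: [-0.7, 0.2, -0.6]
width: 57.6
time: 12.12
eef_pos: [420.7, 159.2, 32.3]
tcp_rot: [[0.0, 0.918, -0.396], [-0.0, -0.396, -0.918], [-1.0, 0.0, 0.0]]
contact_force: [0.2, 0.1, -0.7]
width: 24.5
```

```bash
python3 -m inch '{"xyz":[[0,0,0],[0,0,0],[0,0,0],[0,0,0],[0,0,0]],"angular":[[0,0,0],[0,0,0],[0,0,0],[0,0,0],[0,0,0]],"grip":[0,0,0,0,0]}'
python3 -m inch '{"xyz":[[-0.08,0,0],[-0.2,0,0],[-0.34,0,0],[-0.48,0,0],[-0.6,0,0]],"angular":[[0,0,0],[0,0,0],[0,0,0],[0,0,0],[0,0,0]],"grip":[0,0,0,0,0]}'
python3 -c "
from h import *
need([500,60,190],11.4)"
```

```text
time: 12.53
eef_pos: [420.6, 159.2, 32.2]
tcp_rot: [[0.0, 0.918, -0.396], [-0.0, -0.396, -0.918], [-1.0, 0.0, 0.0]]
contact_force: [0.4, -0.6, -0.7]
width: 11.6
time: 12.95
eef_pos: [420.4, 159.2, 184.3]
tcp_rot: [[0.001, 0.918, -0.396], [-0.0, -0.396, -0.918], [-1.0, 0.001, 0.0]]
contact_force: [0.5, -0.7, -2.1]
width: 11.8
t 12.95 p [420.4 159.2 184.3] jaw -23.4 q6 0.67 F [ 0.5 -0.7 -2.1] w 11.8
  mm [ -5.7 112.4  59.5] xyz [-0.023  0.45   0.238] rot [-1.931e-01  1.000e-04 -2.000e-04]
```

```bash
python3 -m inch '{"xyz":[[0,0.07,0.05],[0,0.15,0.1],[0,0.25,0.15],[0,0.36,0.2],[0,0.45,0.238]],"angular":[[-0.038,0,0],[-0.076,0,0],[-0.114,0,0],[-0.152,0,0],[-0.193,0,0]],"grip":[0,0,0,0,0]}'|sed -n 1,2p
python3 -m inch '{"xyz":[[0,0,0],[0,0,0],[0,0,0],[0,0,0],[0,0,0]],"angular":[[0,0,0],[0,0,0],[0,0,0],[0,0,0],[0,0,0]],"grip":[0,0,0,0,0]}'
python3 look.py w8 157
python3 -c "
from h import *
need([*E2W(43,0),170],11.4)"
```

```text
time: 13.37
eef_pos: [500.9, 58.5, 184.3]
time: 13.78
eef_pos: [500.3, 59.2, 184.3]
tcp_rot: [[0.0, 0.98, 0.199], [-0.0, 0.199, -0.98], [-1.0, 0.0, 0.0]]
contact_force: [-0.6, -0.0, -0.0]
width: 11.8
13.83 [500.4  59.2 184.4] [-0.003  0.002 -0.004  0.002 -0.001 -0.006]
blue 16402 [280.1 185.4] [472.3  86.7] rect [461.4  81.7] [148.3  64.9] 11.4
yellow 317 [440.3 226. ] [600.   68.9] rect [600.2  69.6] [11.2 24.2] 11.2
t 13.83 p [500.4  59.2 184.4] jaw 11.5 q6 -0.17 F [-0.9  0.1 -1.2] w 11.8
  mm [ 14.4 153.6  16.1] xyz [0.058 0.614 0.064] rot [ 0.0005  0.0001 -0.0001]
```

View pics/w8.png

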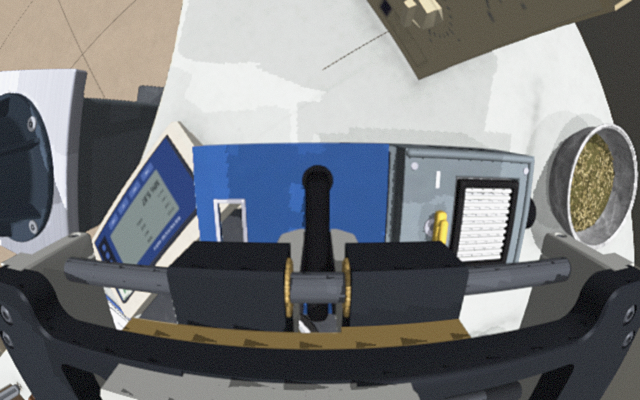

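The cover hangs square in the gripper, with its left edge at row 144, its slot at (228,220) and its sides at columns 195 and 388. I'll measure its pose relative to the TCP.

```bash
python3 - <<'E'
from h import *
cam=camera_model("wrist");s=get_state();im=cv2.imread("pics/w8.png");h=cv2.cvtColor(im,cv2.COLOR_BGR2HSV)
m=cv2.inRange(h,(100,140,60),(118,255,255))
t=np.array(s["eef_pos"]);J=np.array(s["tcp_rot"])[:2,1];N=np.array([-J[1],J[0]])
def rel(u,v,z=156): d=onz(cam,(u,v),z,fray)-t[:2];return np.array([d@J,d@N])
top=np.array([rel(u,np.argmax(m[120:200,u]>0)+120-.5) for u in range(205,300,6)]+[rel(u,np.argmax(m[120:200,u]>0)+120-.5) for u in range(335,380,6)])
k=np.polyfit(top[:,0],top[:,1],1);print("top edge N",k[1].round(2),"slope deg",np.rad2deg(k[0]).round(2),top[:,1].std())
R=np.array([rel(np.max(np.where(m[v,330:410])[0])+330+.5,v) for v in range(155,230,8)]);print("right edge J",R[:,0].round(1))
L=np.array([rel(np.min(np.where(m[v,190:260])[0])+190-.5,v) for v in range(155,230,8)]);print("left edge J",L[:,0].round(1))
lo=[np.where(m[v,200:300]==0)[0]+200 for v in (205,212,220,228)]
print("slot J",[ (rel(a.min()-.5,v)[0].round(1),rel(a.max()+.5,v)[0].round(1)) for a,v in zip(lo,(205,212,220,228)) if len(a)])
c=[np.where(m[170:240,u]==0)[0]+170 for u in(224,230,236)];print("slot top N",[rel(u,a.min()-.5)[1].round(1) for a,u in zip(c,(224,230,236)) if len(a)])
E
```

```text
top edge N 56.64 slope deg -0.02 0.141285288237553
right edge J [40.7 40.8 41.  40.6 40.8 40.4 40.7 41.  40.6 40.9]
left edge J [-74.7 -75.  -74.7 -78.4 -78.9 -79.3 -79.9 -80.4 -74.7 -74.7]
slot J [(np.float64(-64.4), np.float64(-43.4)), (np.float64(-64.1), np.float64(-43.0)), (np.float64(-64.6), np.float64(-43.3)), (np.float64(-64.5), np.float64(-11.2))]
slot top N [np.float64(24.6), np.float64(25.2), np.float64(25.2)]
```

```bash
python3 -m inch '{"xyz":[[0,0.12,0.02],[0,0.25,0.04],[0,0.39,0.067],[0,0.53,0.067],[0,0.614,0.067]],"angular":[[0,0,0],[0,0,0],[0,0,0],[0,0,0],[0,0,0]],"grip":[0,0,0,0,0]}'|sed -n 1,2p
python3 -m inch '{"xyz":[[0.04,0,0],[0.09,0,0],[0.12,0,0],[0.12,0,0],[0.12,0,0]],"angular":[[0,0,0],[0,0,0],[0,0,0],[0,0,0],[0,0,0]],"grip":[0,0,0,0,0]}'
python3 -c "
from h import *
need([*E2W(43,-0.5),146],11.4)"; python3 look.py w9 157
```

```text
time: 14.25
eef_pos: [656.5, 74.2, 184.3]
time: 14.67
eef_pos: [655.5, 74.1, 153.9]
tcp_rot: [[-0.0, 0.98, 0.199], [-0.0, 0.199, -0.98], [-1.0, -0.0, 0.0]]
contact_force: [0.2, 0.7, -1.2]
width: 12.1
t 14.67 p [655.5  74.1 153.9] jaw 11.5 q6 -0.16 F [ 0.2  0.7 -1.2] w 12.1
  mm [ 7.9 -1.3  0.3] xyz [ 0.031 -0.005  0.001] rot [0.0004 0.0001 0.0001]
14.72 [656.   74.1 154.6] [-0.002 -0.007 -0.016 -0.001  0.002 -0.002]
red 633 [180.2 163.9] [538.1  91.3] rect [537.7  91. ] [20.7 23.6] 12.4
blue 15232 [287.8 186.8] [633.8 108.1] rect [627.5 103.7] [109.1  48.5] 11.5
yellow 284 [237.2 222.2] [600.9  66.4] rect [600.6  66.6] [ 6. 25.] 11.3
```

View pics/w9.png

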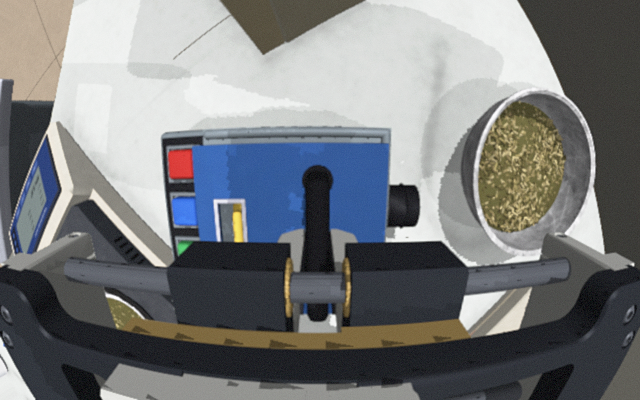

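```bash
python3 -m inch '{"xyz":[[0.01,-0.009,0.001],[0.02,-0.009,0.001],[0.03,-0.009,0.001],[0.035,-0.009,0.001],[0.035,-0.009,0.001]],"angular":[[0,0,0],[0,0,0],[0,0,0],[0,0,0],[0,0,0]],"grip":[0,0,0,0,0]}'|sed -n 1,2p
python3 -c "
from h import *
need([*E2W(42.5,-0.5),127],11.4)"
```

```text
time: 15.13
eef_pos: [653.7, 73.4, 145.5]
t 15.13 p [653.7  73.4 145.5] jaw 11.5 q6 -0.16 F [-0.2  0.1 -1.2] w 11.5
  mm [18.5  0.  -0. ] xyz [ 0.074  0.    -0.   ] rot [ 0.0004  0.0001 -0.0003]
```

```bash
python3 -m inch '{"xyz":[[0.015,0,0],[0.03,0,0],[0.045,0,0],[0.06,0,0],[0.074,0,0]],"angular":[[0,0,0],[0,0,0],[0,0,0],[0,0,0],[0,0,0]],"grip":[0,0,0,0,0]}'
python3 -m inch '{"xyz":[[0.004,0,0],[0.008,0,0],[0.012,0,0],[0.016,0,0],[0.016,0,0]],"angular":[[0,0,0],[0,0,0],[0,0,0],[0,0,0],[0,0,0]],"grip":[0,0,0,0,0]}'
python3 -c "
from h import *
need([*E2W(42.5,-0.5),117.2],11.4)"; python3 look.py w10 90
```

```text
time: 15.55
eef_pos: [653.6, 73.4, 126.5]
tcp_rot: [[0.001, 0.98, 0.199], [-0.0, 0.199, -0.98], [-1.0, 0.0, 0.0]]
contact_force: [0.1, 0.1, -1.2]
width: 11.6
time: 15.97
eef_pos: [653.7, 73.4, 122.4]
tcp_rot: [[0.001, 0.98, 0.199], [-0.0, 0.199, -0.98], [-1.0, 0.001, 0.0]]
contact_force: [-0.2, 0.7, -1.4]
width: 12.0
t 15.97 p [653.7  73.4 122.4] jaw 11.5 q6 -0.16 F [-0.2  0.7 -1.4] w 12.0
  mm [ 5.2  0.1 -0. ] xyz [ 0.021  0.    -0.   ] rot [ 0.0004  0.0001 -0.0002]
16.02 [653.7  73.4 122.5] [-0.    -0.001 -0.002  0.     0.003  0.001]
red 886 [166.  168.6] [539.4  91.7] rect [539.4  91.5] [24.6 23.4] 11.8
blue 14524 [292.7 185.6] [632.6 101.2] rect [630.7  96.3] [118.1  60. ] 11.8
blue 922 [172.3 221.2] [547.9  53.5] rect [547.5  53. ] [26. 24.] 11.7
yellow 418 [229.7 226.5] [601.6  73.7] rect [601.6  74. ] [ 9.8 17.1] 6.8
```

View pics/w10.png

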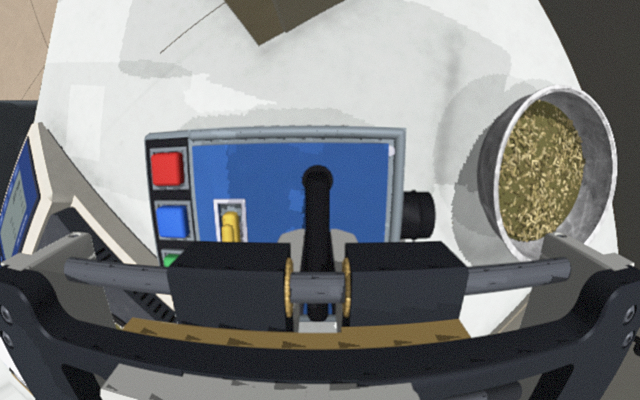

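The wing stands up through the slot at (230,226), centred, and the cover's edges are inside the rim. Now I'll press it home.

```bash
python3 -m inch '{"xyz":[[0.005,0,0],[0.01,0,0],[0.015,0,0],[0.02,0,0],[0.022,0,0]],"angular":[[0,0,0],[0,0,0],[0,0,0],[0,0,0],[0,0,0]],"grip":[0,0,0,0,0]}'
python3 -m inch '{"xyz":[[0.002,0,0],[0.004,0,0],[0.004,0,0],[0.004,0,0],[0.004,0,0]],"angular":[[0,0,0],[0,0,0],[0,0,0],[0,0,0],[0,0,0]],"grip":[0,0,0,0,0]}'
```

```text
time: 16.43
eef_pos: [653.9, 73.4, 118.0]
tcp_rot: [[0.001, 0.98, 0.199], [-0.0, 0.199, -0.98], [-1.0, 0.001, 0.0]]
contact_force: [-3.9, -0.3, 8.2]
width: 11.8
time: 16.85
eef_pos: [653.9, 73.4, 118.2]
tcp_rot: [[0.002, 0.98, 0.199], [-0.0, 0.199, -0.98], [-1.0, 0.002, 0.001]]
contact_force: [-4.5, -0.4, 8.4]
width: 11.4
```

```bash
python3 -m inch '{"xyz":[[0.003,0,0],[0.006,0,0],[0.009,0,0],[0.01,0,0],[0.01,0,0]],"angular":[[0,0,0],[0,0,0],[0,0,0],[0,0,0],[0,0,0]],"grip":[0,0,0,0,0]}'
python3 -m inch '{"xyz":[[0.005,0,0],[0.01,0,0],[0.012,0,0],[0.012,0,0],[0.012,0,0]],"angular":[[0,0,0],[0,0,0],[0,0,0],[0,0,0],[0,0,0]],"grip":[0,0,0,0,0]}'
```

```text
time: 17.27
eef_pos: [654.0, 73.4, 117.2]
tcp_rot: [[0.002, 0.98, 0.199], [-0.0, 0.199, -0.98], [-1.0, 0.002, 0.001]]
contact_force: [-5.7, -0.6, 12.1]
width: 11.7
time: 17.68
eef_pos: [654.1, 73.4, 117.2]
tcp_rot: [[0.003, 0.98, 0.199], [-0.0, 0.199, -0.98], [-1.0, 0.003, 0.001]]
contact_force: [-12.4, -1.6, 24.4]
width: 11.5
```

```bash
python3 look.py w11 89; python3 - <<'E'
from h import *
w=cv2.imread("pics/w11.png")[110:260,130:430];s=capture("scene");cv2.imwrite("pics/s2.png",s);t=capture("top");cv2.imwrite("pics/t2.png",t)
a=cv2.resize(w,(780,390));b=cv2.resize(s[130:230,220:380],(390,200),interpolation=cv2.INTER_CUBIC);c=cv2.resize(t[140:290,210:410],(390,200),interpolation=cv2.INTER_AREA)
cv2.imwrite("pics/fin.png",np.vstack([a,np.hstack([b,c])]))
cam=camera_model("wrist");im=cv2.imread("pics/w11.png");m=cv2.inRange(cv2.cvtColor(im,cv2.COLOR_BGR2HSV),(100,140,60),(118,255,255))
st=get_state();t0=np.array(st["eef_pos"])
def rel(u,v,z=89): d=onz(cam,(u,v),z,fray)-O;return np.array([d@XH,d@YH])
top=np.array([rel(u,np.argmax(m[125:200,u]>0)+125-.5) for u in list(range(205,300,6))+list(range(335,380,6))])
k=np.polyfit(top[:,0],top[:,1],1);print("left edge y",k[1]+k[0]*26,"slope deg",np.rad2deg(k[0]))
print("back edge x",[rel(np.max(np.where(m[v,330:410])[0])+330+.5,v)[0].round(1) for v in range(155,235,10)])
print("front edge x",[rel(np.min(np.where(m[v,185:230])[0])+185-.5,v)[0].round(1) for v in (150,156,190,195)])
print(st["time"],t0.round(1),np.round(st["contact_force"],1))
E
```

```text
17.73 [654.1  73.4 117.2] [ 0.001  0.002  0.    -0.    -0.001 -0.   ]
red 871 [162.9 169.9] [540.2  91.6] rect [539.9  91.6] [22.6 23.4] 9.2
blue 14531 [292.3 185.5] [633.1 102.1] rect [631.2  97. ] [115.3  58.6] 11.5
blue 971 [168.5 223. ] [547.9  53.7] rect [547.4  53.3] [26.4 24.5] 11.7
yellow 376 [226.8 227.5] [601.7  74.8] rect [601.3  75.1] [ 9.6 15.1] 9.7
left edge y 56.27959752033256 slope deg 0.1712920494584273
back edge x [np.float64(82.3), np.float64(82.5), np.float64(82.7), np.float64(82.4), np.float64(82.7), np.float64(82.4), np.float64(82.7), np.float64(82.5)]
front edge x [np.float64(-32.8), np.float64(-32.4), np.float64(-32.6), np.float64(-32.2)]
17.8333 [654.1  73.4 117.2] [-12.5  -0.6  23.9]
```

View pics/fin.png

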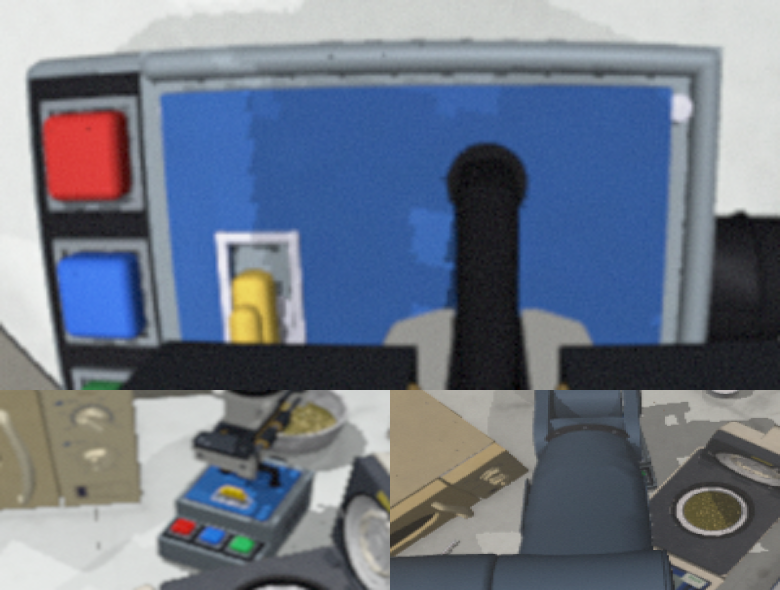

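```bash
python3 -c "
from plant import *
print(ticket.close_job());s=get_state();print(s['time'],s['eef_pos'],s['contact_force'],s['width'])"
```

```text
the job is handed in; nothing more can be done
None
the job is handed in; nothing more can be done
```

I closed up the extractor as asked and handed it in at about 17.8 s, with the gripper still holding the cover down.

**What I did:**
- Pressed the red key, then the blue key, with the closed fingertips. I did not go near the green key.
- Turned the wing into line with the white marks, carried the cover over by its handle and lowered it with the wing up through the slot.
- Pressed the cover home.

**Last checks:**
- **Cover down:** the grip point stopped at 117.2 mm, which is 85 mm plus the 32.2 mm grip height. It stayed there while the push rose from 12 to 24 N, so the cover is on the frame.
- **Cover square:** it lies within about 0.2° of the frame and about 1 mm from its nominal place, inside the rim. The last picture shows the wing standing in the slot.
- **Wing:** it measured about 0.04 rad off the marks after turning, against the 0.17 rad the slot allows.

**Less certain:**
- **Blue key:** I judged it fully down only from the force and height. It showed 7.4 N at 82.6 mm, against 14.1 N at 82.4 mm for red. A key needs about 4 N, so both should be at their stops, but nothing else confirms it.
- **Sideways push:** the final hold also carries about 12 N sideways, with no visible slip.
- **Other things on the worktop:** I felt no knocks, but I did not compare their positions before and after.

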